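# Pull the snug speed knob off a micromotor control unit with a claw puller

### The job

The speed knob of the handpiece control unit has to come off so that grit can be cleaned from its spindle: take the red-handled knob puller from its blue stand (its claws are clamped at a reach that you have to feel out on the panel), slide its claws under the knob's flange until the back stop meets the rim, and draw the knob straight up off the spindle, gently, so that the panel is not dented nor the spindle bent. Do not touch the knob with the fingers and keep it upright all the way to the parts tray. Stand it upright in the tray, slide the claws out from under it and leave the puller standing upright, clear of the knob, in the tray, on the bench or back in its stand; leave the loupe, the tin and the handpiece where they are.

Things in the scene. Friction and masses are not known exactly. Their poses are not given: they have to be found in the camera images.
- unit: Micromotor control unit, white and grey box 130 (x) x 110 (y) x 50 mm high, fixed. Origin: centre of its underside; -x is its front (two sockets, green switch). The flat top panel lies 50 mm above the origin; the spindle with the knob stands on it at x = -15 mm, y = 0, 50 mm behind the front edge; the panel there is flat and free. Rubber feet let it sink about 1 mm at 12 N. The puller must not press on the unit with over 12 N.
- spindle: Brass spindle on the panel, 8.4 mm in diameter, 16.5 mm tall, inside the knob at first. Origin: its foot, level with the panel; z up. Its two side spring balls hold the knob: a straight pull of 8 to 16 N frees them within the first 4 mm, with a sudden drop. The bore has 0.8 mm play all round. The knob must not be forced against the spindle with over 15 N.
- knob: Round black speed knob, bright disc and red line on top, 30 g, loose, fully down on the spindle, turned anyhow. Origin: centre of its underside, on the panel at first; z up. Upward from there: collar 19 mm in diameter to 8.5 mm, flange 32 mm in diameter to 12.5 mm, ribbed grip 23 mm in diameter to 25.5 mm: so an 8.5 mm gap lies below the flange all round, also when it stands in the tray.
- puller: Knob puller, 150 g: steel bridge 36 (x) x 72 (y) x 7 mm hung by its ends in its stand. Origin: centre of the bridge's underside, on the axis of a seated knob; z up; +x is the open side, the way it goes in. Below is a claw frame clamped at an unknown reach (not in the state; feel it out): the underside of its claws lies 36 mm below the origin plus 1 to 25 mm of reach. It cannot slip under 40 N.
- puller_grip (a point): Point on the puller's axis 49 mm above its origin, in the red handle, an upright block 16 (puller x) x 24 (y) mm from 7.5 to 65.5 mm above the origin (the frame's legs, 17 mm to either side, may rise to 30 mm). Claw frame: two claws along x from -19 to +17.5 mm, 22 mm apart (1.5 mm free each side of the collar), 4.5 mm thick with nylon soles; the last 4.3 mm turn up into tips 6.5 mm thick (2 mm to spare below the flange), so that a hanging flange cannot slip out.
- stand: Blue steel stand of the puller, fixed, 44 (x) x 78 (y) mm: two cheeks 70 mm high, 58 mm apart inside; the bridge rests on them between 2.5 mm high end lips, claws clear of the base; lift it straight up. Origin: centre of its underside. About the claw frame: its back stop, face 16.2 mm behind the axis, 7 to 28 mm above the claws' underside, meets the flange's rim when seated. A hanging knob's underside is 4 mm below the claws'.
- tray: Low aluminium parts tray, 130 (x) x 90 (y) mm, walls 13 mm high and 2.5 mm thick, fixed. Origin: centre of its underside; the inner floor is 2.5 mm above it. x along its long side.
- loupe: Black eye loupe, 32 mm in diameter, 22 mm high; loose bystander. Origin: centre of its underside.
- salve_tin: Round white tin, 60 mm in diameter, 30 mm high; loose bystander. Origin: centre of its underside.
- motor_handpiece: Silver and black micromotor handpiece lying on the bench in front of the unit, 172 mm long (y), 25 mm thick; loose bystander. Origin: centre of its underside.
Mind the look-alikes: they are no part of the job. What is shaped like the puller but orange is not meant.

How it is judged:
By the outcome, as a careful person would: the job done as asked, in the order asked, and still so for the second after the job is handed in, with the robot touching nothing.
It also fails if it takes over 67 s, if anything falls off the work surface, if the arm or the gripper's body presses on something with over 40 N, if the wrist force passes 120 N, or if a joint passes its speed limit or range.

### The arm

A 6-joint arm with a two-finger parallel gripper is mounted at the origin on a cart in front of the work surface, level with it; the furniture and walls round the work are solid. World frame = base frame: x ahead of the robot, y to its left, z up, the work surface at z = 0. Lengths are in m, angles in rad, forces in N, time in s.
With the tool pointing down it reaches from about 0.35 to 0.725 m from the base axis. Payload 4.3 kg.
Tool frame: the origin (TCP) lies at the very end of the fingers, on their centre line; the grasp point (between the pads) lies 19 mm behind it; z points along the fingers, y is the line along which they close (so a half turn about z gives the same grasp; the last joint's range is limited). The gripper opens to 85 mm and grips with 20 to 120 N. Pads are 22 mm wide; open, the fingers measure 114 mm over their backs; the gripper's body (76 mm by 85 mm) begins 54 mm behind the grasp point. The pads swing forward as they close: fully open they stand 13 mm farther back than shut.
Start: joints at [0.997, 0.377, 0.081, 1.274, 0, 1.46], TCP at [0.257, 0.514, 0.231] pointing down, gripper open.
Joint ranges: [-2.72, 2.72], [-0.84, 1.66], [-1.02, 1.22], [-1.77, 2.12], [-1.37, 1.28], [-3.14, 3.14]. Speed limits (rad/s): [2.57, 2.57, 3.14, 3.14, 3.14, 3.14].

### API

Orientations are given as a 3x3 rotation matrix whose columns are the frame's x, y, z axes.
In Python, from cell import status, read_camera, get_calibration, robot gives the robot as it stands.
- The arm moves only by the shell command python3 -m crank 'ROWS' [OPENING]. ROWS is JSON, a list of rows, each a list of 6 numbers: the shift along the tool's x, y, z normalised to -1 to 1, where 1 is 25 cm, then the turn, a rotation vector about the tool's x, y, z normalised to -1 to 1, where 1 is 90 degrees. A call has exactly 8 rows; each row is the pose to reach, as a shift and turn from the pose commanded when the call began, along the tool's axes at that moment; what a row does not reach only later rows make up. A row lasts 1/10 s, in which the tool goes at most 50 mm and 8.59 degrees, less where a joint would pass 70% of its speed; a pose out of reach is approached as far as the arm can. A call with a number of a shift or a turn outside -1 to 1 is refused whole. A call with a gripper value outside its range is refused whole. OPENING is the closure, from 0 (fully open) to 1 (shut), set as the call begins (- or left out, the last holds). The fingers move at their own pace and stop on an object; the grip force is fixed at half the most. Time passes only in rows, so rows that repeat a pose let the fingers close, or fill a call up. It gives the time, the measured TCP pose, the force, the opening and the grip force at its end, in the units of the state.
- status.get_state(): the state, without advancing time (a new reading comes with each control period).
- read_camera(name): name is "scene" or "top"; returns (picture, depth): 480x640x3 uint8, blue, green, red; 480x640 float32, m along the optical axis (not along the pixel's ray), 0 where there is no reading.
- get_calibration(name): a dict with "intrinsics" (3x3 intrinsics, pixels), "rvec" (rotation vector, rad) and "tvec" (3), from world to camera coordinates, as OpenCV has them. Camera axes: x right, y down, z forward; pixel columns grow to the right and rows downward; lengths in m; the calibration is good to about 2 mm. A picture is of the moment at which its call begins. get_calibration takes no time and is no camera call.
- robot.sign_off(): hands the job in; it is judged then, once.
The state is a dict: "time_s": time; "joint_positions": joint angles; "qd": joint speeds; "effort": joint torques, N m; "ee_pos": TCP position; "tool_rot": TCP orientation; "contact_force": force on the tool from outside, world axes, zero at the start; "wrist_torque": the same for the moment, N m; "grip_width": finger opening in m; "grip_force": force on a finger pad.
Only numpy, scipy, OpenCV 4.12 (cv2) and the standard library are available. Lean on these libraries where they do the work, as an engineer would, in place of code of your own. Each camera call takes 0.05 s, during which the arm holds its last target. There are 200 camera calls.

## Working session

There is one attempt and no reset: what is moved stays moved. The work goes in short steps, Python scripts to look and compute and a shell command to move; the robot and the scene stay as the last step left them, time stands still between calls to the robot, and variables do not carry over. Pictures are saved under pics/ and viewed, at most 10 in all, crops included, and the job is handed in when it is done.

```bash
ls; mkdir -p pics; python3 - <<'E'
from cell import status, read_camera, get_calibration, robot
import cv2,numpy as np
for n in("top","scene"):
    p,d=read_camera(n); cv2.imwrite(f"pics/{n}0.png",p); np.save(f"pics/{n}0.npy",d)
    print(n,get_calibration(n))
s=status.get_state(); print(s)
E
```

```text
pics
top {'intrinsics': array([[446.43350663,   0.        , 320.21712253],
       [  0.        , 446.43350663, 239.60949769],
       [  0.        ,   0.        ,   1.        ]]), 'rvec': array([ 2.09269743, -2.14801701,  0.18005042]), 'tvec': array([0.20667792, 0.49482868, 0.86717655])}
scene {'intrinsics': array([[444.92580272,   0.        , 323.04933534],
       [  0.        , 444.92580272, 235.73200941],
       [  0.        ,   0.        ,   1.        ]]), 'rvec': array([ 2.16562531, -0.88755682,  0.41076964]), 'tvec': array([-0.1940594 ,  0.39301121,  0.60701666])}
{'time_s': 0.1, 'joint_positions': array([ 9.96688799e-01,  3.78029049e-01,  7.97410974e-02,  1.27440983e+00,
       -2.67386585e-05,  1.46050771e+00]), 'qd': array([-0.00096379, -0.00099107,  0.00315598, -0.00046764,  0.00193075,
        0.00110339]), 'effort': array([ 1.55886482e-04, -4.64694142e+01,  2.70582354e+01,  1.20517510e-02,
       -1.36695212e-04,  9.83226130e-06]), 'ee_pos': array([0.25690174, 0.51374268, 0.2304249 ]), 'tool_rot': array([[-8.94350489e-01,  4.47365825e-01, -1.01019797e-03],
       [ 4.47366928e-01,  8.94349057e-01, -1.61112532e-03],
       [ 1.82707196e-04, -1.89283988e-03, -9.99998192e-01]]), 'contact_force': array([-0.22823169, -0.56912589,  0.73261506]), 'wrist_torque': array([-0.00763383,  0.05159505,  0.00833682]), 'grip_force': 0.0, 'grip_width': 0.08516855092504266}
```

View pics/top0.png

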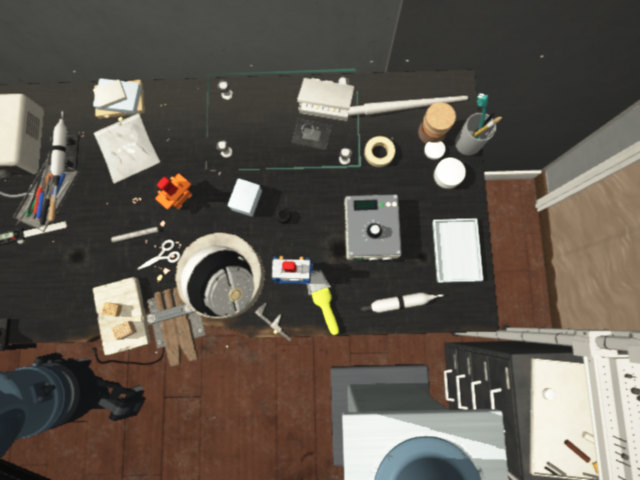

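View pics/scene0.png

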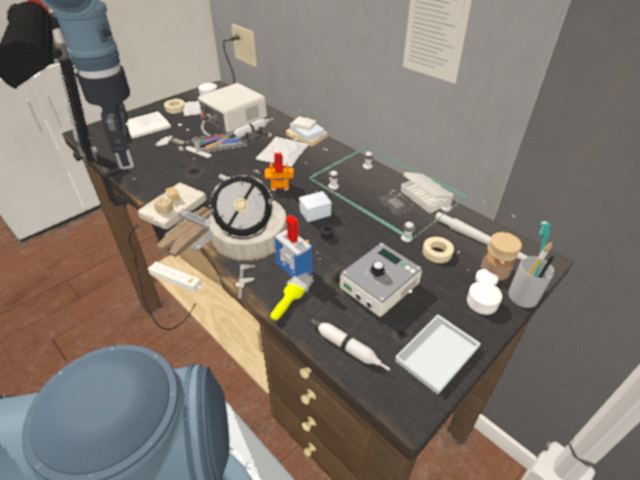

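Top picture: the red-handled puller sits in the blue stand at (291,268). The look-alike is orange, at (172,190). The unit is at (373,228) with its knob at (375,229), the tray at (458,250), the loupe at (284,215), the tin at (450,172) and the handpiece at (403,302). The blue stand matches the description. I'll confirm it in an enlarged crop and measure.

```bash
cat > h.py <<'E'
import cv2,numpy as np
from cell import status, read_camera, get_calibration, robot
def cam(n):
    c=get_calibration(n); R,_=cv2.Rodrigues(np.array(c["rvec"])); return np.array(c["intrinsics"]),R,np.array(c["tvec"]).ravel()
def cloud(n,d):
    K,R,t=cam(n); v,u=np.mgrid[:480,:640]
    P=np.stack([(u-K[0,2])/K[0,0]*d,(v-K[1,2])/K[1,1]*d,d],-1)
    return (P-t)@R       # world, HxWx3
def proj(n,X):
    K,R,t=cam(n); q=(np.atleast_2d(X)@R.T+t)@K.T; return q[:,:2]/q[:,2:]
def atz(n,uv,z):
    K,R,t=cam(n); r=np.linalg.inv(K)@np.array([uv[0],uv[1],1.]); r=R.T@r; o=-R.T@t; return o+r*(z-o[2])/r[2]
E
python3 - <<'E'
from h import *
p=cv2.imread("pics/top0.png"); d=np.load("pics/top0.npy"); W=cloud("top",d)
a=cv2.resize(p[180:330,250:500],None,fx=3.2,fy=3.2,interpolation=cv2.INTER_CUBIC); 
cv2.imwrite("pics/crop1.png",a); 
q=cv2.imread("pics/scene0.png")
b=cv2.resize(q[200:320,260:420],None,fx=5,fy=5,interpolation=cv2.INTER_CUBIC); cv2.imwrite("pics/crop2.png",b)
for uv in [(291,267),(278,268),(304,270),(375,229),(355,250),(395,215),(458,250),(284,215),(450,172),(403,302),(322,285)]: print(uv,W[uv[1],uv[0]].round(4))
z=W[...,2]
def rect(m,name):
    pts=W[m][:,:2].astype(np.float32); c,s,an=cv2.minAreaRect(pts*1000); print(name,len(pts),np.round(c,1),np.round(s,1),round(an,1),z[m].mean().round(4))
box=lambda u0,u1,v0,v1:(np.mgrid[:480,:640][1]>=u0)&(np.mgrid[:480,:640][1]<=u1)&(np.mgrid[:480,:640][0]>=v0)&(np.mgrid[:480,:640][0]<=v1)
hsv=cv2.cvtColor(p,cv2.COLOR_BGR2HSV)
rect(box(330,415,180,275)&(z>.045)&(z<.056),"unit top")
rect(box(360,392,212,245)&(z>.07),"knob grip")
rect(box(425,495,205,290)&(z>.009)&(z<.03),"tray wall")
rect(box(265,318,245,290)&(z>.06)&(z<.1),"bridge/cheek")
rect(box(270,310,250,285)&(z>.115)&(z<.2),"handle")
rect(box(265,318,245,290)&(hsv[...,0]>100)&(hsv[...,0]<125)&(hsv[...,1]>120)&(z>.05),"blue")
E
```

```text
(291, 267) [0.4341 0.2472 0.1377]
(278, 268) [0.4398 0.277  0.0805]
(304, 270) [0.4348 0.2265 0.0784]
(375, 229) [0.5124 0.0845 0.0792]
(355, 250) [0.476  0.1237 0.0504]
(395, 215) [0.5464 0.0389 0.0509]
(458, 250) [ 0.4777 -0.0986  0.002 ]
(284, 215) [ 0.5658  0.2719 -0.0021]
(450, 172) [ 0.6418 -0.0863  0.0313]
(403, 302) [0.3702 0.0281 0.023 ]
(322, 285) [0.4099 0.1927 0.0143]
unit top 2980 [527.5  84.8] [107.9 129.2] 89.8 0.0509
knob grip 119 [431.6 136.2] [ 23.  215.3] 57.4 0.12
tray wall 429 [477.5 -94.6] [133.2  93.9] 0.5 0.0143
bridge/cheek 593 [440.1 252.1] [71.7 46. ] 87.0 0.0783
handle 126 [438.2 252.2] [23.9 15.5] 86.5 0.1339
blue 20 [396.8 241.6] [150.   77.4] 15.3 0.1105
```

View pics/crop1.png

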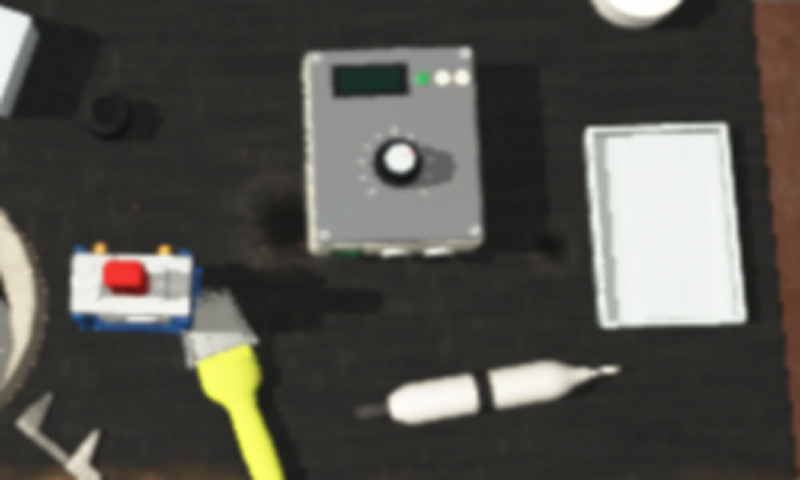

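View pics/crop2.png

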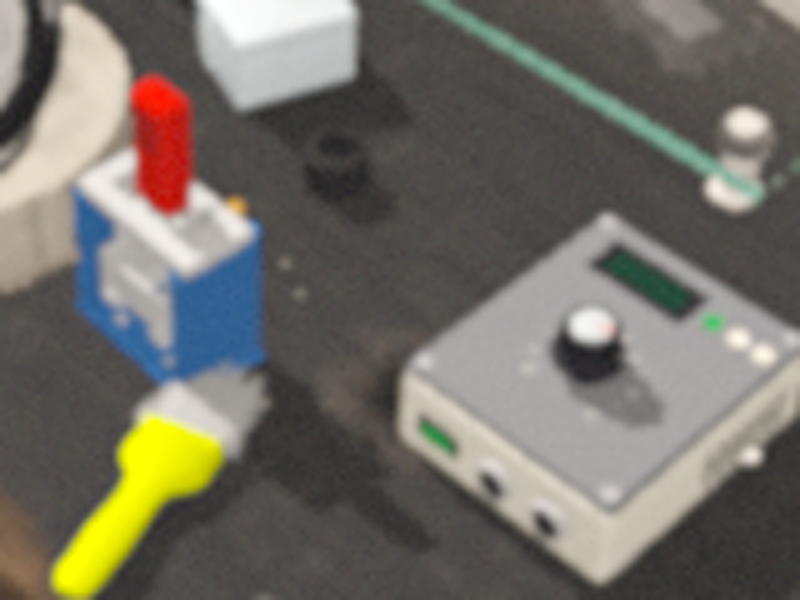

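Crop 1 shows the bridge and red handle in the blue stand at (125,280), with the orange tips on its far (+x) side. Crop 2 shows the stand with the back stop facing front, so the open side points to world +x. Next I'll refine the knob position and check the clearance beside the round pot.

```bash
python3 - <<'E'
from h import *
p=cv2.imread("pics/top0.png"); d=np.load("pics/top0.npy"); W=cloud("top",d); z=W[...,2]
hsv=cv2.cvtColor(p,cv2.COLOR_BGR2HSV)
V,U=np.mgrid[:480,:640]
# knob
m=(U>362)&(U<390)&(V>215)&(V<243)&(z>.07)&(z<.085); print("grip",m.sum(),W[m].mean(0).round(4), (W[m].max(0)-W[m].min(0)).round(3), cv2.minEnclosingCircle(W[m][:,:2].astype(np.float32)*1000))
w=(U>362)&(U<390)&(V>215)&(V<243)&(p.min(-1)>150); print("disc",w.sum(),U[w].mean(),V[w].mean(),atz("top",(U[w].mean(),V[w].mean()),.0755).round(4))
# red handle top
r=(U>270)&(U<312)&(V>250)&(V<285)&(((hsv[...,0]<8)|(hsv[...,0]>172))&(hsv[...,1]>150)&(p[...,2]>120)); 
t=r&(z>.125); print("red",r.sum(),t.sum(),W[t].mean(0).round(4),np.median(z[t]),cv2.minAreaRect(W[t][:,:2].astype(np.float32)*1000))
print("zs",np.percentile(z[t],[5,50,95]))
# bridge top
b=(U>265)&(U<318)&(V>245)&(V<290)&(z>.072)&(z<.083); print("bridge",cv2.minAreaRect(W[b][:,:2].astype(np.float32)*1000))
for n in ("scene",):
    q=cv2.imread("pics/scene0.png");hs=cv2.cvtColor(q,cv2.COLOR_BGR2HSV);ds=np.load("pics/scene0.npy");S=cloud("scene",ds)
    r=(U>280)&(U<305)&(V>210)&(V<245)&((hs[...,0]<8)|(hs[...,0]>172))&(hs[...,1]>150); print("scene red",r.sum(),S[r].mean(0).round(4),S[r].max(0).round(4))
# obstacles: max z per y bin around pot
for y0 in np.arange(.28,.5,.02):
    k=(W[...,1]>y0)&(W[...,1]<y0+.02)&(W[...,0]>.33)&(W[...,0]<.55)&(z<.5); print(round(y0,2),z[k].max().round(3),end="; ")
k=(z>.03)&(z<.4)&(W[...,0]>.3)&(W[...,0]<.75)&(W[...,1]>-.2)&(W[...,1]<.28); print("max",z[k].max(),W[k][z[k].argmax()])
E
```

```text
grip 113 [0.5124 0.0851 0.0762] [0.023 0.022 0.01 ] ((512.9436645507812, 84.6632080078125), 11.971487998962402)
disc 125 371.576 229.368 [0.5126 0.0909 0.0755]
red 90 90 [0.4359 0.2513 0.1448] 0.13620255345170285 ((392.8399658203125, 217.63754272460938), (132.31434631347656, 20.049863815307617), 38.278968811035156)
zs [0.13307914 0.13620255 0.13839029]
bridge ((440.0896911621094, 252.1181182861328), (71.66059875488281, 46.042335510253906), 87.02812957763672)
scene red 254 [0.4283 0.2439 0.1237] [0.5515 0.3931 0.7007]
0.28 0.081; 0.3 0.119; 0.32 0.153; 0.34 0.171; 0.36 0.175; 0.38 0.174; 0.4 0.17; 0.42 0.162; 0.44 0.144; 0.46 0.055; 0.48 0.053; max 0.17807335441961802 [ 0.73687995 -0.12213173  0.17807335]
```

```bash
cat >> h.py <<'E'
def go(x,y,z,ydeg):
    "shift/turn, in row units, from the present pose to TCP x,y,z pointing down with tool y at ydeg"
    from scipy.spatial.transform import Rotation as Ro
    s=status.get_state(); R=np.array(s["tool_rot"]); a=np.radians(ydeg)
    Y=np.array([np.cos(a),np.sin(a),0]); Z=np.array([0,0,-1.]); T=np.stack([np.cross(Y,Z),Y,Z],1)
    sh=R.T@(np.array([x,y,z])-s["ee_pos"])/.25; tu=Ro.from_matrix(R.T@T).as_rotvec()/(np.pi/2)
    print("t",s["time_s"],"row",np.r_[sh,tu].round(4),"mm",np.linalg.norm(sh*250).round(1),"F",np.round(s["contact_force"],2))
E
python3 -c "
from h import *
go(.438,.252,.225,86.8)"
```

```text
t 0.1 row [-1.1162e+00 -6.1220e-01  2.2700e-02 -1.2000e-03 -4.0000e-04 -2.5970e-01] mm 318.3 F [-0.23 -0.57  0.73]
```

```bash
python3 -m crank '[[-0.13,-0.07,0.0,0,0,-0.03],[-0.28,-0.15,0.0,0,0,-0.07],[-0.43,-0.23,0.0,0,0,-0.11],[-0.58,-0.32,0.0,0,0,-0.15],[-0.73,-0.40,0.0,0,0,-0.19],[-0.87,-0.48,0.0,0,0,-0.23],[-0.97,-0.54,0.0,0,0,-0.26],[-1.0,-0.56,0.0,0,0,-0.26]]' 0.45; python3 -c "
from h import *
go(.438,.252,.170,86.8);go(.438,.252,.103,86.8)"
```

```text
time_s: 0.9
ee_pos: [0.4192, 0.2749, 0.2309]
tool_rot: [[-0.998, 0.059, -0.0], [0.059, 0.998, -0.001], [0.0, -0.001, -1.0]]
contact_force: [0.5, -0.0, -0.7]
grip_width: 0.047
grip_force: 0.0
t 0.9 row [-8.040e-02 -8.690e-02  2.437e-01 -5.000e-04 -2.000e-04 -2.000e-03] mm 67.7 F [ 0.54 -0.04 -0.69]
t 0.9 row [-8.050e-02 -8.670e-02  5.117e-01 -5.000e-04 -2.000e-04 -2.000e-03] mm 131.3 F [ 0.54 -0.04 -0.69]
```

```bash
python3 -m crank '[[-0.04,-0.045,0.05,0,0,0],[-0.08,-0.087,0.12,0,0,0],[-0.08,-0.087,0.2,0,0,0],[-0.08,-0.087,0.29,0,0,0],[-0.08,-0.087,0.37,0,0,0],[-0.08,-0.087,0.44,0,0,0],[-0.08,-0.087,0.49,0,0,0],[-0.08,-0.087,0.512,0,0,0]]' && python3 -m crank '[[0,0,0,0,0,0],[0,0,0,0,0,0],[0,0,0,0,0,0],[0,0,0,0,0,0],[0,0,0,0,0,0],[0,0,0,0,0,0],[0,0,0,0,0,0],[0,0,0,0,0,0]]' 1
```

```text
time_s: 1.7
ee_pos: [0.4353, 0.2547, 0.1017]
tool_rot: [[-0.998, 0.055, -0.003], [0.055, 0.998, -0.001], [0.003, -0.001, -1.0]]
contact_force: [-0.2, -0.1, -0.4]
grip_width: 0.047
grip_force: 0.0
time_s: 2.5
ee_pos: [0.4371, 0.2545, 0.1035]
tool_rot: [[-0.998, 0.055, 0.0], [0.055, 0.998, 0.0], [-0.0, 0.0, -1.0]]
contact_force: [0.2, -0.1, 0.4]
grip_width: 0.0231
grip_force: 59.6
```

```bash
python3 -m crank '[[0,0,-0.01,0,0,0],[0,0,-0.03,0,0,0],[0,0,-0.07,0,0,0],[0,0,-0.13,0,0,0],[0,0,-0.21,0,0,0],[0,0,-0.30,0,0,0],[0,0,-0.37,0,0,0],[0,0,-0.40,0,0,0]]' && python3 -c "
from h import *
go(.455,.085,.2035,86.8);go(.455,.085,.2035,90)"
```

```text
time_s: 3.3
ee_pos: [0.4381, 0.255, 0.206]
tool_rot: [[-0.998, 0.055, 0.004], [0.055, 0.998, 0.002], [-0.004, 0.002, -1.0]]
contact_force: [0.6, 0.3, -1.5]
grip_width: 0.0231
grip_force: 59.6
t 3.3 row [-1.048e-01 -6.751e-01  9.100e-03  1.200e-03  2.300e-03  4.000e-04] mm 170.8 F [ 0.64  0.31 -1.48]
t 3.3 row [-0.1048 -0.6751  0.0091  0.0011  0.0023 -0.0352] mm 170.8 F [ 0.64  0.31 -1.48]
```

```bash
python3 -m crank '[[-0.015,-0.06,0,0,0,-0.004],[-0.04,-0.17,0,0,0,-0.01],[-0.065,-0.28,0,0,0,-0.015],[-0.09,-0.40,0,0,0,-0.02],[-0.115,-0.51,0,0,0,-0.025],[-0.14,-0.60,0,0,0,-0.03],[-0.153,-0.66,0,0,0,-0.035],[-0.157,-0.675,0,0,0,-0.035]]' && python3 - <<'E'
from h import *
p,d=read_camera("top"); cv2.imwrite("pics/top1.png",p); np.save("pics/top1.npy",d)
q,e=read_camera("scene"); cv2.imwrite("pics/scene1.png",q)
go(.468,.085,.2,90)
X=np.array([.468,.085,.17]); print(proj("top",X),proj("scene",X))
u,v=proj("scene",X)[0].astype(int)
cv2.imwrite("pics/crop3.png",cv2.resize(q[v-60:v+100,u-90:u+110],None,fx=3.7,fy=3.7,interpolation=cv2.INTER_CUBIC))
E
```

```text
time_s: 4.1
ee_pos: [0.4668, 0.0824, 0.2032]
tool_rot: [[-1.0, 0.003, -0.0], [0.003, 1.0, -0.0], [0.0, -0.0, -1.0]]
contact_force: [0.0, -0.2, -1.7]
grip_width: 0.0231
grip_force: 59.5
t 4.2 row [-0.0051  0.0056  0.0129  0.0003 -0.0002 -0.001 ] mm 3.7 F [-0.81 -0.46 -1.33]
[[381.38321406 243.18294422]] [[368.15239803 240.12012972]]
```

View pics/crop3.png

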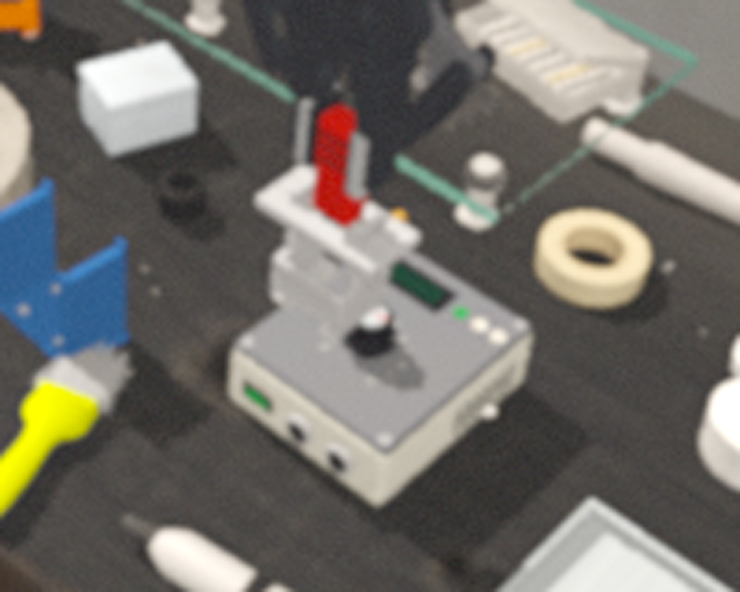

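View pics/top1.png

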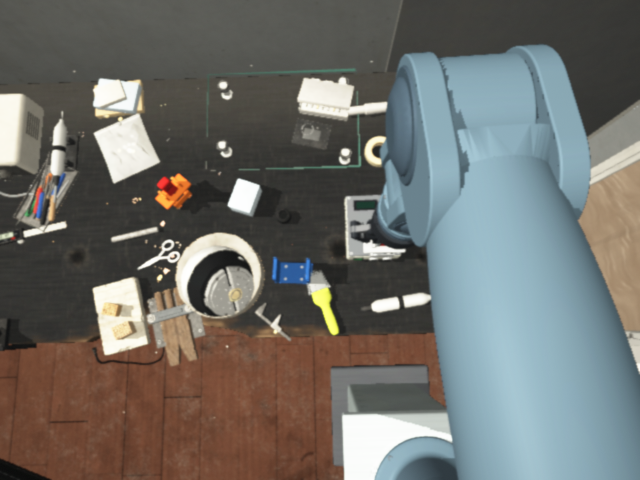

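The scene crop shows the puller held upright at (340,220), just behind the knob at (373,325), and the stand is empty. I'll lower it to just above the earliest possible contact and measure puller against knob in the same scene picture.

```bash
python3 -m crank '[[0,0.004,0.02,0,0,0],[0,0.007,0.06,0,0,0],[0,0.009,0.1,0,0,0],[0,0.009,0.14,0,0,0],[0,0.009,0.17,0,0,0],[0,0.009,0.19,0,0,0],[0,0.009,0.2,0,0,0],[0,0.009,0.2,0,0,0]]' && python3 - <<'E'
from h import *
q,e=read_camera("scene"); cv2.imwrite("pics/scene2.png",q); np.save("pics/scene2.npy",e)
s=status.get_state(); T=np.array(s["ee_pos"]); print(T,s["contact_force"])
S=cloud("scene",e); z=S[...,2]; V,U=np.mgrid[:480,:640]
zb=T[2]-.033+.007
near=(abs(S[...,0]-T[0])<.06)&(abs(S[...,1]-T[1])<.06)
for dz in (.003,.005):
    b=near&(abs(z-zb)<dz); print("bridge",b.sum(),cv2.minAreaRect(S[b][:,:2].astype(np.float32)*1000),z[b].mean())
k=(abs(S[...,0]-.5127)<.02)&(abs(S[...,1]-.085)<.02)&(z>.0725)&(z<.081); print("knobtop",k.sum(),S[k].mean(0).round(4),cv2.minEnclosingCircle(S[k][:,:2].astype(np.float32)*1000))
print(proj("scene",[[.5127,.085,.0764],[T[0],T[1],zb]]))
c=proj("scene",[.49,.085,.1])[0].astype(int)
cv2.imwrite("pics/crop4.png",cv2.resize(q[c[1]-50:c[1]+50,c[0]-65:c[0]+65],None,fx=6,fy=6,interpolation=cv2.INTER_CUBIC)); print("off",c-[65,50])
E
```

```text
time_s: 5.0
ee_pos: [0.4666, 0.086, 0.153]
tool_rot: [[-1.0, 0.0, -0.0], [0.0, 1.0, 0.0], [0.0, 0.0, -1.0]]
contact_force: [0.4, -0.6, -1.3]
grip_width: 0.0229
grip_force: 59.5
[0.46691459 0.08598038 0.15336155] [-0.3871152  -0.33634091 -1.1135056 ]
bridge 385 ((469.2260437011719, 86.38334655761719), (73.77650451660156, 42.5198974609375), 89.87499237060547) 0.12737091382782445
bridge 436 ((470.1419982910156, 86.38134765625), (73.77650451660156, 44.351768493652344), 89.87499237060547) 0.12724109733172312
knobtop 5 [0.5086 0.0755 0.0744] ((508.7662353515625, 75.6988525390625), 3.8004114627838135)
[[379.25442851 264.52269718]
 [365.48642305 257.29308047]]
off [307 211]
```

View pics/crop4.png

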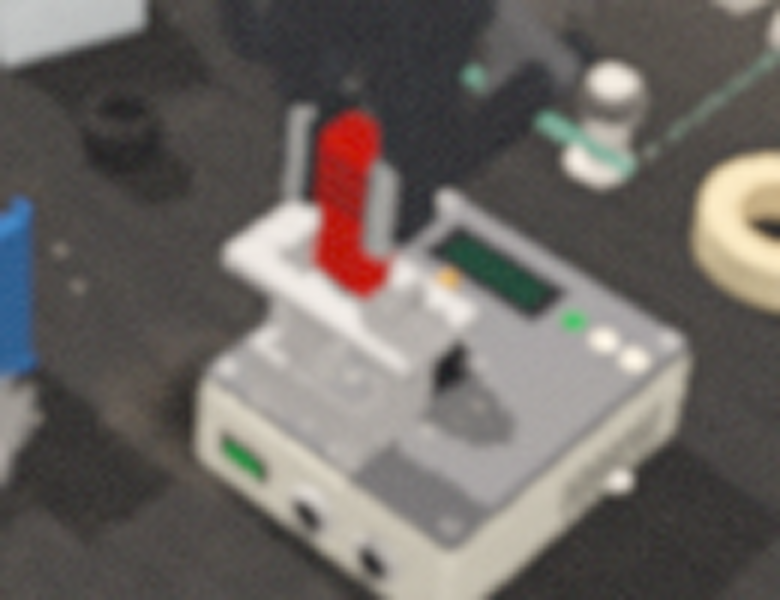

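Crop 4 shows the puller above the front of the panel at (350,290), with the knob behind it at (450,370). The bridge's y in the scene cloud agrees with the TCP to 0.4 mm. I'll take the knob from the first, unobstructed scene picture for the same comparison.

```bash
python3 - <<'E'
from h import *
e=np.load("pics/scene0.npy"); q=cv2.imread("pics/scene0.png"); S=cloud("scene",e); z=S[...,2]; V,U=np.mgrid[:480,:640]
n=(abs(S[...,0]-.5127)<.025)&(abs(S[...,1]-.085)<.025)
k=n&(z>.0735)&(z<.081); print("knobtop",k.sum(),S[k].mean(0).round(4),cv2.minEnclosingCircle(S[k][:,:2].astype(np.float32)*1000))
w=(abs(U-378)<14)&(abs(V-267)<14)&(q.min(-1)>165); print("disc px",w.sum(),U[w].mean(),V[w].mean(),atz("scene",(U[w].mean(),V[w].mean()),.0755).round(4))
u=(abs(S[...,0]-.5275)<.08)&(abs(S[...,1]-.085)<.07)&(abs(z-.0505)<.004); print("unit",cv2.minAreaRect(S[u][:,:2].astype(np.float32)*1000),z[u].mean())
# top: disc by tight pick
p=cv2.imread("pics/top0.png"); w=(abs(U-375)<8)&(abs(V-229)<8)&(p.min(-1)>150); print("top disc",w.sum(),U[w].mean(),V[w].mean(),atz("top",(U[w].mean(),V[w].mean()),.0755).round(4))
E
```

```text
knobtop 82 [0.5102 0.0856 0.0765] ((510.9411315917969, 86.31021118164062), 12.187996864318848)
disc px 326 375.2453987730061 265.03374233128835 [0.5067 0.0901 0.0755]
unit ((526.2178955078125, 85.34019470214844), (107.67633819580078, 128.98118591308594), 89.7065200805664) 0.05098892112128705
top disc 65 374.3076923076923 228.24615384615385 [0.5147 0.0854 0.0755]
```

```bash
cat > chk.py <<'E'
import sys
from cell import status
s=status.get_state(); f=s["contact_force"]; print("F",f.round(2),"z",round(s["ee_pos"][2],5)); sys.exit(not (f[2]<float(sys.argv[1])))
E
python3 - <<'E'
from h import *
e=np.load("pics/scene2.npy"); S=cloud("scene",e); z=S[...,2]
n=(S[...,0]>.43)&(S[...,0]<.492)&(abs(S[...,1]-.086)<.045)&(z>.04)&(z<.14)
print(np.histogram(z[n],np.arange(.04,.141,.004)))
V,U=np.mgrid[:480,:640]
# table of x,y,z down a few columns through the frame
for u in (352,358,364,370):
    print(u,[tuple((S[v,u]*1000).round(0).astype(int)) for v in range(258,296,3)])
E
```

```text
(array([ 58,  65, 238,  49,   0,   0,   0,  10,  55,  46,  48,  49,  53,
        52,  63,  13,   8,   6,   0,   1,  39, 269, 136,  67,  30]), array([0.04 , 0.044, 0.048, 0.052, 0.056, 0.06 , 0.064, 0.068, 0.072,
       0.076, 0.08 , 0.084, 0.088, 0.092, 0.096, 0.1  , 0.104, 0.108,
       0.112, 0.116, 0.12 , 0.124, 0.128, 0.132, 0.136, 0.14 ]))
352 [(np.int64(450), np.int64(104), np.int64(124)), (np.int64(541), np.int64(177), np.int64(0)), (np.int64(532), np.int64(169), np.int64(3)), (np.int64(453), np.int64(105), np.int64(98)), (np.int64(449), np.int64(101), np.int64(95)), (np.int64(448), np.int64(99), np.int64(89)), (np.int64(449), np.int64(99), np.int64(80)), (np.int64(449), np.int64(99), np.int64(73)), (np.int64(462), np.int64(109), np.int64(46)), (np.int64(461), np.int64(107), np.int64(39)), (np.int64(462), np.int64(107), np.int64(29)), (np.int64(461), np.int64(106), np.int64(22)), (np.int64(462), np.int64(106), np.int64(13))]
358 [(np.int64(455), np.int64(94), np.int64(128)), (np.int64(449), np.int64(89), np.int64(128)), (np.int64(471), np.int64(105), np.int64(93)), (np.int64(4
[... 933 characters left out ...]
p.int64(70)), (np.int64(462), np.int64(77), np.int64(46)), (np.int64(463), np.int64(77), np.int64(36))]
370 [(np.int64(465), np.int64(74), np.int64(135)), (np.int64(464), np.int64(73), np.int64(129)), (np.int64(457), np.int64(67), np.int64(130)), (np.int64(454), np.int64(64), np.int64(127)), (np.int64(449), np.int64(60), np.int64(126)), (np.int64(458), np.int64(65), np.int64(108)), (np.int64(459), np.int64(65), np.int64(100)), (np.int64(460), np.int64(65), np.int64(90)), (np.int64(460), np.int64(64), np.int64(83)), (np.int64(462), np.int64(65), np.int64(72)), (np.int64(472), np.int64(71), np.int64(51)), (np.int64(466), np.int64(66), np.int64(52)), (np.int64(462), np.int64(63), np.int64(48))]
```

```bash
python3 -m crank '[[0,-0.001,0.01,0,0,0],[0,-0.002,0.02,0,0,0],[0,-0.002,0.03,0,0,0],[0,-0.002,0.04,0,0,0],[0,-0.002,0.05,0,0,0],[0,-0.002,0.057,0,0,0],[0,-0.002,0.06,0,0,0],[0,-0.002,0.06,0,0,0]]' >/dev/null && python3 chk.py 0.2 && python3 -m crank '[[0,0,0.001,0,0,0],[0,0,0.002,0,0,0],[0,0,0.003,0,0,0],[0,0,0.004,0,0,0],[0,0,0.004,0,0,0],[0,0,0.004,0,0,0],[0,0,0.004,0,0,0],[0,0,0.004,0,0,0]]' >/dev/null && python3 chk.py 0.2 && python3 -m crank '[[0,0,0.001,0,0,0],[0,0,0.002,0,0,0],[0,0,0.003,0,0,0],[0,0,0.003,0,0,0],[0,0,0.003,0,0,0],[0,0,0.003,0,0,0],[0,0,0.003,0,0,0],[0,0,0.003,0,0,0]]' >/dev/null && python3 chk.py 0.2 && python3 -m crank '[[0,0,0.001,0,0,0],[0,0,0.002,0,0,0],[0,0,0.003,0,0,0],[0,0,0.003,0,0,0],[0,0,0.003,0,0,0],[0,0,0.003,0,0,0],[0,0,0.003,0,0,0],[0,0,0.003,0,0,0]]' >/dev/null && python3 chk.py 0.2 && python3 -m crank '[[0,0,0.001,0,0,0],[0,0,0.002,0,0,0],[0,0,0.003,0,0,0],[0,0,0.003,0,0,0],[0,0,0.003,0,0,0],[0,0,0.003,0,0,0],[0,0,0.003,0,0,0],[0,0,0.003,0,0,0]]' >/dev/null && python3 chk.py 0.2
```

```text
F [ 0.79 -0.12 -1.4 ] z 0.13816
F [-0.11 -0.89 -1.4 ] z 0.13731
F [ 0.23  0.19 -1.16] z 0.13657
F [ 0.02  0.12 -1.14] z 0.13581
F [-0.13  0.23 -1.78] z 0.13506
```

```bash
python3 -m crank '[[0,0,0.001,0,0,0],[0,0,0.002,0,0,0],[0,0,0.003,0,0,0],[0,0,0.003,0,0,0],[0,0,0.003,0,0,0],[0,0,0.003,0,0,0],[0,0,0.003,0,0,0],[0,0,0.003,0,0,0]]' >/dev/null && python3 chk.py 0.2 && python3 -m crank '[[0,0,0.001,0,0,0],[0,0,0.002,0,0,0],[0,0,0.003,0,0,0],[0,0,0.003,0,0,0],[0,0,0.003,0,0,0],[0,0,0.003,0,0,0],[0,0,0.003,0,0,0],[0,0,0.003,0,0,0]]' >/dev/null && python3 chk.py 0.2 && python3 -m crank '[[0,0,0.001,0,0,0],[0,0,0.002,0,0,0],[0,0,0.003,0,0,0],[0,0,0.003,0,0,0],[0,0,0.003,0,0,0],[0,0,0.003,0,0,0],[0,0,0.003,0,0,0],[0,0,0.003,0,0,0]]' >/dev/null && python3 chk.py 0.2 && python3 -m crank '[[0,0,0.001,0,0,0],[0,0,0.002,0,0,0],[0,0,0.003,0,0,0],[0,0,0.003,0,0,0],[0,0,0.003,0,0,0],[0,0,0.003,0,0,0],[0,0,0.003,0,0,0],[0,0,0.003,0,0,0]]' >/dev/null && python3 chk.py 0.2 && python3 -m crank '[[0,0,0.001,0,0,0],[0,0,0.002,0,0,0],[0,0,0.003,0,0,0],[0,0,0.003,0,0,0],[0,0,0.003,0,0,0],[0,0,0.003,0,0,0],[0,0,0.003,0,0,0],[0,0,0.003,0,0,0]]' >/dev/null && python3 chk.py 0.2 && python3 -m crank '[[0,0,0.001,0,0,0],[0,0,0.002,0,0,0],[0,0,0.003,0,0,0],[0,0,0.003,0,0,0],[0,0,0.003,0,0,0],[0,0,0.003,0,0,0],[0,0,0.003,0,0,0],[0,0,0.003,0,0,0]]' >/dev/null && python3 chk.py 0.2
```

```text
F [ 0.12 -0.07 -0.79] z 0.13434
F [-1.56 -0.    5.26] z 0.13379
```

```bash
python3 -m crank '[[0,0,-0.003,0,0,0],[0,0,-0.006,0,0,0],[0,0,-0.006,0,0,0],[-0.01,0,-0.006,0,0,0],[-0.022,0,-0.006,0,0,0],[-0.034,0,-0.006,0,0,0],[-0.04,0,-0.006,0,0,0],[-0.04,0,-0.006,0,0,0]]' && python3 chk.py 0 && python3 -m crank '[[-0.005,0,0,0,0,0],[-0.012,0,0,0,0,0],[-0.02,0,0,0,0,0],[-0.03,0,0,0,0,0],[-0.04,0,0,0,0,0],[-0.047,0,0,0,0,0],[-0.05,0,0,0,0,0],[-0.05,0,0,0,0,0]]' && python3 chk.py 0
```

```text
time_s: 11.45
ee_pos: [0.4772, 0.0855, 0.135]
tool_rot: [[-1.0, 0.0, 0.0], [0.0, 1.0, 0.0], [-0.0, 0.0, -1.0]]
contact_force: [0.2, 0.6, -0.7]
grip_width: 0.0232
grip_force: 59.7
F [ 0.18  0.62 -0.66] z 0.13502
time_s: 12.25
ee_pos: [0.4894, 0.0855, 0.135]
tool_rot: [[-1.0, 0.0, -0.0], [0.0, 1.0, 0.0], [0.0, 0.0, -1.0]]
contact_force: [0.4, -0.3, -2.1]
grip_width: 0.0228
grip_force: 59.7
F [ 0.42 -0.25 -2.1 ] z 0.13502
```

```bash
python3 -m crank '[[-0.005,0,0,0,0,0],[-0.012,0,0,0,0,0],[-0.02,0,0,0,0,0],[-0.03,0,0,0,0,0],[-0.04,0,0,0,0,0],[-0.047,0,0,0,0,0],[-0.052,0,0,0,0,0],[-0.052,0,0,0,0,0]]' && python3 chk.py 0
```

```text
time_s: 13.05
ee_pos: [0.5025, 0.0855, 0.135]
tool_rot: [[-1.0, 0.0, 0.0], [0.0, 1.0, 0.0], [-0.0, 0.0, -1.0]]
contact_force: [0.0, 0.2, -1.8]
grip_width: 0.0232
grip_force: 59.7
F [ 0.    0.15 -1.84] z 0.13503
```

```bash
cat > chkx.py <<'E'
import sys
from cell import status
s=status.get_state(); f=s["contact_force"]; print("F",f.round(2),"p",s["ee_pos"].round(5)); sys.exit(not (f[0]>-1.5 and abs(f[1])<2.5 and f[2]<0.3))
E
python3 -m crank '[[-0.002,0,0,0,0,0],[-0.006,0,0,0,0,0],[-0.01,0,0,0,0,0],[-0.014,0,0,0,0,0],[-0.016,0,0,0,0,0],[-0.016,0,0,0,0,0],[-0.016,0,0,0,0,0],[-0.016,0,0,0,0,0]]' >/dev/null && python3 chkx.py && python3 -m crank '[[-0.001,0,0,0,0,0],[-0.002,0,0,0,0,0],[-0.003,0,0,0,0,0],[-0.003,0,0,0,0,0],[-0.003,0,0,0,0,0],[-0.003,0,0,0,0,0],[-0.003,0,0,0,0,0],[-0.003,0,0,0,0,0]]' >/dev/null && python3 chkx.py && python3 -m crank '[[-0.001,0,0,0,0,0],[-0.002,0,0,0,0,0],[-0.003,0,0,0,0,0],[-0.003,0,0,0,0,0],[-0.003,0,0,0,0,0],[-0.003,0,0,0,0,0],[-0.003,0,0,0,0,0],[-0.003,0,0,0,0,0]]' >/dev/null && python3 chkx.py && python3 -m crank '[[-0.001,0,0,0,0,0],[-0.002,0,0,0,0,0],[-0.003,0,0,0,0,0],[-0.003,0,0,0,0,0],[-0.003,0,0,0,0,0],[-0.003,0,0,0,0,0],[-0.003,0,0,0,0,0],[-0.003,0,0,0,0,0]]' >/dev/null && python3 chkx.py && python3 -m crank '[[-0.001,0,0,0,0,0],[-0.002,0,0,0,0,0],[-0.003,0,0,0,0,0],[-0.003,0,0,0,0,0],[-0.003,0,0,0,0,0],[-0.003,0,0,0,0,0],[-0.003,0,0,0,0,0],[-0.003,0,0,0,0,0]]' >/dev/null && python3 chkx.py && python3 -m crank '[[-0.001,0,0,0,0,0],[-0.002,0,0,0,0,0],[-0.003,0,0,0,0,0],[-0.003,0,0,0,0,0],[-0.003,0,0,0,0,0],[-0.003,0,0,0,0,0],[-0.003,0,0,0,0,0],[-0.003,0,0,0,0,0]]' >/dev/null && python3 chkx.py
```

```text
F [-0.22  0.04 -1.17] p [0.50627 0.08549 0.13505]
F [ 0.51  0.32 -1.01] p [0.50709 0.0855  0.13508]
F [-0.96 -0.14 -0.82] p [0.5078  0.08551 0.13505]
F [-0.57  0.62 -0.78] p [0.50857 0.08549 0.13505]
F [ 0.49 -0.24 -2.22] p [0.50931 0.08548 0.13507]
F [ 1.44  0.6  -1.74] p [0.51007 0.08551 0.13505]
```

```bash
python3 -m crank '[[-0.001,0,0,0,0,0],[-0.002,0,0,0,0,0],[-0.003,0,0,0,0,0],[-0.003,0,0,0,0,0],[-0.003,0,0,0,0,0],[-0.003,0,0,0,0,0],[-0.003,0,0,0,0,0],[-0.003,0,0,0,0,0]]' >/dev/null && python3 chkx.py && python3 -m crank '[[-0.001,0,0,0,0,0],[-0.002,0,0,0,0,0],[-0.003,0,0,0,0,0],[-0.003,0,0,0,0,0],[-0.003,0,0,0,0,0],[-0.003,0,0,0,0,0],[-0.003,0,0,0,0,0],[-0.003,0,0,0,0,0]]' >/dev/null && python3 chkx.py && python3 -m crank '[[-0.001,0,0,0,0,0],[-0.002,0,0,0,0,0],[-0.003,0,0,0,0,0],[-0.003,0,0,0,0,0],[-0.003,0,0,0,0,0],[-0.003,0,0,0,0,0],[-0.003,0,0,0,0,0],[-0.003,0,0,0,0,0]]' >/dev/null && python3 chkx.py && python3 -m crank '[[-0.001,0,0,0,0,0],[-0.002,0,0,0,0,0],[-0.003,0,0,0,0,0],[-0.003,0,0,0,0,0],[-0.003,0,0,0,0,0],[-0.003,0,0,0,0,0],[-0.003,0,0,0,0,0],[-0.003,0,0,0,0,0]]' >/dev/null && python3 chkx.py && python3 -m crank '[[-0.001,0,0,0,0,0],[-0.002,0,0,0,0,0],[-0.003,0,0,0,0,0],[-0.003,0,0,0,0,0],[-0.003,0,0,0,0,0],[-0.003,0,0,0,0,0],[-0.003,0,0,0,0,0],[-0.003,0,0,0,0,0]]' >/dev/null && python3 chkx.py
```

```text
F [-0.22  0.16 -1.13] p [0.51082 0.08549 0.13506]
F [ 0.12  0.56 -2.39] p [0.51159 0.08551 0.13508]
F [-1.38 -0.77 -0.81] p [0.5121  0.08549 0.13498]
F [-3.23  1.18 -0.84] p [0.51266 0.08549 0.13489]
```

```bash
python3 -m crank '[[0.002,0,-0.001,0,0,0],[0.002,0,-0.002,0,0,0],[0.002,0,-0.004,0,0,0],[0.002,0,-0.006,0,0,0],[0.002,0,-0.008,0,0,0],[0.002,0,-0.01,0,0,0],[0.002,0,-0.01,0,0,0],[0.002,0,-0.01,0,0,0]]' && python3 -m crank '[[0,0,-0.0005,0,0,0],[0,0,-0.001,0,0,0],[0,0,-0.0015,0,0,0],[0,0,-0.002,0,0,0],[0,0,-0.0025,0,0,0],[0,0,-0.003,0,0,0],[0,0,-0.0035,0,0,0],[0,0,-0.004,0,0,0]]'
```

```text
time_s: 21.85
ee_pos: [0.5126, 0.0855, 0.1376]
tool_rot: [[-1.0, 0.0, 0.0], [0.0, 1.0, 0.0], [-0.0, 0.0, -1.0]]
contact_force: [-2.7, -0.0, -3.6]
grip_width: 0.0231
grip_force: 59.5
time_s: 22.65
ee_pos: [0.5126, 0.0855, 0.1386]
tool_rot: [[-1.0, 0.0, 0.0], [0.0, 1.0, 0.0], [-0.0, 0.0, -1.0]]
contact_force: [-2.2, -0.3, -3.2]
grip_width: 0.0228
grip_force: 59.5
```

```bash
python3 -m crank '[[0.001,0,-0.0005,0,0,0],[0.001,0,-0.001,0,0,0],[0.001,0,-0.0015,0,0,0],[0.001,0,-0.002,0,0,0],[0.001,0,-0.0025,0,0,0],[0.001,0,-0.003,0,0,0],[0.001,0,-0.0035,0,0,0],[0.001,0,-0.004,0,0,0]]' && python3 -m crank '[[0,0,-0.0005,0,0,0],[0,0,-0.001,0,0,0],[0,0,-0.0015,0,0,0],[0,0,-0.002,0,0,0],[0,0,-0.0025,0,0,0],[0,0,-0.003,0,0,0],[0,0,-0.0035,0,0,0],[0,0,-0.004,0,0,0]]'
```

```text
time_s: 23.45
ee_pos: [0.5124, 0.0855, 0.1396]
tool_rot: [[-1.0, 0.0, 0.0], [0.0, 1.0, 0.0], [-0.0, 0.0, -1.0]]
contact_force: [-2.4, 0.5, -4.4]
grip_width: 0.023
grip_force: 59.4
time_s: 24.25
ee_pos: [0.5123, 0.0855, 0.1404]
tool_rot: [[-1.0, 0.0, -0.0], [0.0, 1.0, 0.0], [0.0, 0.0, -1.0]]
contact_force: [-1.2, -0.7, -6.8]
grip_width: 0.0233
grip_force: 59.1
```

```bash
python3 -m crank '[[0,0,-0.0005,0,0,0],[0,0,-0.001,0,0,0],[0,0,-0.0015,0,0,0],[0,0,-0.002,0,0,0],[0,0,-0.0025,0,0,0],[0,0,-0.003,0,0,0],[0,0,-0.0035,0,0,0],[0,0,-0.004,0,0,0]]' && python3 -m crank '[[0,0,-0.0005,0,0,0],[0,0,-0.001,0,0,0],[0,0,-0.0015,0,0,0],[0,0,-0.002,0,0,0],[0,0,-0.0025,0,0,0],[0,0,-0.003,0,0,0],[0,0,-0.0035,0,0,0],[0,0,-0.004,0,0,0]]'
```

```text
time_s: 25.05
ee_pos: [0.5121, 0.0855, 0.1413]
tool_rot: [[-1.0, 0.0, -0.001], [0.0, 1.0, 0.0], [0.001, 0.0, -1.0]]
contact_force: [0.3, -0.4, -9.8]
grip_width: 0.0231
grip_force: 59.1
time_s: 25.85
ee_pos: [0.5124, 0.0855, 0.1429]
tool_rot: [[-1.0, 0.0, 0.0], [0.0, 1.0, 0.0], [-0.0, 0.0, -1.0]]
contact_force: [-2.9, 0.3, -2.9]
grip_width: 0.0229
grip_force: 59.8
```

```bash
python3 -m crank '[[0.001,0,-0.002,0,0,0],[0.002,0,-0.005,0,0,0],[0.002,0,-0.01,0,0,0],[0.002,0,-0.015,0,0,0],[0.002,0,-0.02,0,0,0],[0.002,0,-0.025,0,0,0],[0.002,0,-0.03,0,0,0],[0.002,0,-0.032,0,0,0]]' && python3 -m crank '[[0,0,-0.003,0,0,0],[0,0,-0.01,0,0,0],[0,0,-0.02,0,0,0],[0,0,-0.035,0,0,0],[0,0,-0.055,0,0,0],[0,0,-0.075,0,0,0],[0,0,-0.09,0,0,0],[0,0,-0.095,0,0,0]]' && python3 - <<'E'
from h import *
q,e=read_camera("scene"); cv2.imwrite("pics/scene3.png",q)
go(.512,-.0946,.175,90)
c=proj("scene",[.51,.085,.1])[0].astype(int)
cv2.imwrite("pics/crop5.png",cv2.resize(q[c[1]-50:c[1]+50,c[0]-65:c[0]+65],None,fx=6,fy=6,interpolation=cv2.INTER_CUBIC))
E
```

```text
time_s: 26.65
ee_pos: [0.5125, 0.0855, 0.1511]
tool_rot: [[-1.0, 0.0, 0.002], [0.0, 1.0, 0.0], [-0.002, 0.0, -1.0]]
contact_force: [-0.5, -0.1, -1.7]
grip_width: 0.023
grip_force: 60.2
time_s: 27.45
ee_pos: [0.5123, 0.0855, 0.175]
tool_rot: [[-1.0, 0.0, 0.001], [0.0, 1.0, 0.0], [-0.001, 0.0, -1.0]]
contact_force: [0.2, 0.4, -2.0]
grip_width: 0.0231
grip_force: 60.2
t 27.5 row [ 5.000e-04 -7.204e-01 -3.000e-04  1.000e-04  7.000e-04 -3.000e-04] mm 180.1 F [ 0.72  0.06 -1.57]
```

View pics/crop5.png

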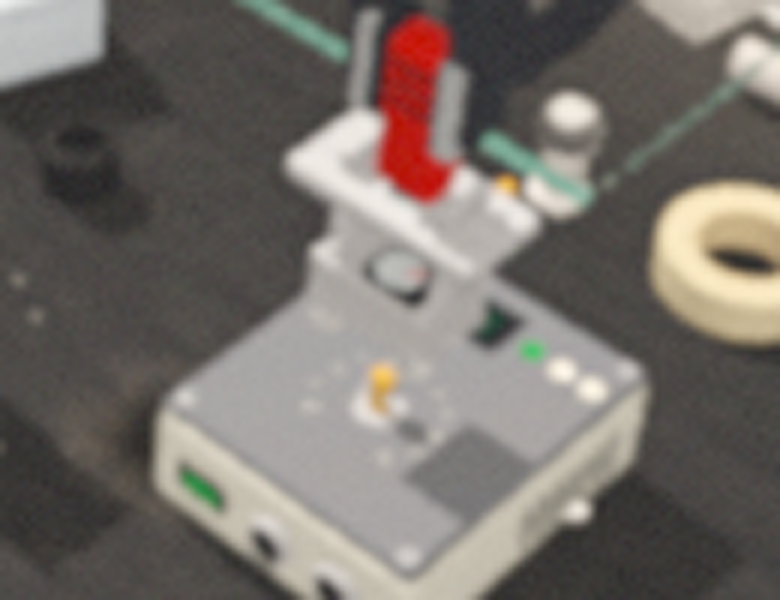

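The crop shows the knob hanging in the puller at (400,272), disc up, and the bare spindle at (380,390). Next is a smooth move to the tray.

```bash
python3 -m crank '[[0,-0.005,0,0,0,0],[0,-0.02,0,0,0,0],[0,-0.045,0,0,0,0],[0.003,-0.08,0,0,0,0],[0.006,-0.12,0,0,0,0],[0.01,-0.165,0,0,0,0],[0.013,-0.21,0,0,0,0],[0.016,-0.255,0,0,0,0]]' && python3 -m crank '[[0,-0.05,0,0,0,0],[0,-0.1,0,0,0,0],[0,-0.15,0,0,0,0],[0,-0.2,0,0,0,0],[0,-0.25,0,0,0,0],[0,-0.3,0,0,0,0],[0,-0.345,0,0,0,0],[0,-0.385,0,0,0,0]]' && python3 -m crank '[[0,-0.035,0.005,0,0,0],[0,-0.06,0.02,0,0,0],[0,-0.075,0.045,0,0,0],[0,-0.08,0.08,0,0,0],[0,-0.08,0.12,0,0,0],[0,-0.08,0.16,0,0,0],[0,-0.08,0.185,0,0,0],[0,-0.08,0.195,0,0,0]]'; python3 -c "
from h import *
go(.508,-.0946,.1,90)"
```

```text
time_s: 28.3
ee_pos: [0.5077, 0.0205, 0.1743]
tool_rot: [[-1.0, 0.001, 0.0], [0.001, 1.0, -0.0], [-0.0, -0.0, -1.0]]
contact_force: [0.3, 0.2, -1.3]
grip_width: 0.0234
grip_force: 60.2
time_s: 29.1
ee_pos: [0.5078, -0.0755, 0.1743]
tool_rot: [[-1.0, 0.001, 0.0], [0.001, 1.0, 0.0], [-0.0, 0.0, -1.0]]
contact_force: [-0.3, -1.2, -2.0]
grip_width: 0.0228
grip_force: 60.2
time_s: 29.9
ee_pos: [0.507, -0.094, 0.1243]
tool_rot: [[-1.0, -0.0, -0.002], [-0.0, 1.0, 0.001], [0.002, 0.001, -1.0]]
contact_force: [-0.5, 0.4, -2.4]
grip_width: 0.0229
grip_force: 60.2
t 29.9 row [-0.0043 -0.0024  0.0973  0.0004 -0.0011  0.    ] mm 24.4 F [-0.54  0.37 -2.4 ]
```

```bash
python3 -m crank '[[-0.002,0,0.01,0,0,0],[-0.002,0,0.03,0,0,0],[-0.002,0,0.055,0,0,0],[-0.002,0,0.08,0,0,0],[-0.002,0,0.1,0,0,0],[-0.002,0,0.113,0,0,0],[-0.002,0,0.119,0,0,0],[-0.002,0,0.12,0,0,0]]'>/dev/null; python3 chk.py 0 && python3 -m crank '[[0,0,0.002,0,0,0],[0,0,0.004,0,0,0],[0,0,0.006,0,0,0],[0,0,0.008,0,0,0],[0,0,0.01,0,0,0],[0,0,0.012,0,0,0],[0,0,0.014,0,0,0],[0,0,0.014,0,0,0]]'>/dev/null && python3 chk.py 0 && python3 -m crank '[[0,0,0.001,0,0,0],[0,0,0.002,0,0,0],[0,0,0.003,0,0,0],[0,0,0.004,0,0,0],[0,0,0.004,0,0,0],[0,0,0.004,0,0,0],[0,0,0.004,0,0,0],[0,0,0.004,0,0,0]]'>/dev/null && python3 chk.py 0 && python3 -m crank '[[0,0,0.001,0,0,0],[0,0,0.002,0,0,0],[0,0,0.003,0,0,0],[0,0,0.003,0,0,0],[0,0,0.003,0,0,0],[0,0,0.003,0,0,0],[0,0,0.003,0,0,0],[0,0,0.003,0,0,0]]'>/dev/null && python3 chk.py 0 && python3 -m crank '[[0,0,0.001,0,0,0],[0,0,0.002,0,0,0],[0,0,0.002,0,0,0],[0,0,0.002,0,0,0],[0,0,0.002,0,0,0],[0,0,0.002,0,0,0],[0,0,0.002,0,0,0],[0,0,0.002,0,0,0]]'>/dev/null && python3 chk.py 0
```

```text
F [ 0.6   0.01 -1.05] z 0.09534
F [-0.17 -0.18 -1.35] z 0.09194
F [-0.2  -0.46 -2.15] z 0.09108
F [-0.22 -0.11 -1.78] z 0.09029
F [-0.38 -0.75 -1.73] z 0.08979
```

```bash
python3 -m crank '[[0,0,0.001,0,0,0],[0,0,0.002,0,0,0],[0,0,0.003,0,0,0],[0,0,0.004,0,0,0],[0,0,0.005,0,0,0],[0,0,0.006,0,0,0],[0,0,0.006,0,0,0],[0,0,0.006,0,0,0]]'>/dev/null; python3 chk.py 0 && python3 -m crank '[[0,0,0.001,0,0,0],[0,0,0.002,0,0,0],[0,0,0.003,0,0,0],[0,0,0.003,0,0,0],[0,0,0.003,0,0,0],[0,0,0.003,0,0,0],[0,0,0.003,0,0,0],[0,0,0.003,0,0,0]]'>/dev/null && python3 chk.py 0 && python3 -m crank '[[0,0,0.001,0,0,0],[0,0,0.002,0,0,0],[0,0,0.002,0,0,0],[0,0,0.002,0,0,0],[0,0,0.002,0,0,0],[0,0,0.002,0,0,0],[0,0,0.002,0,0,0],[0,0,0.002,0,0,0]]'>/dev/null && python3 chk.py 0 && python3 -m crank '[[0,0,0.001,0,0,0],[0,0,0.002,0,0,0],[0,0,0.002,0,0,0],[0,0,0.002,0,0,0],[0,0,0.002,0,0,0],[0,0,0.002,0,0,0],[0,0,0.002,0,0,0],[0,0,0.002,0,0,0]]'>/dev/null && python3 chk.py 0 && python3 -m crank '[[0,0,0.001,0,0,0],[0,0,0.002,0,0,0],[0,0,0.002,0,0,0],[0,0,0.002,0,0,0],[0,0,0.002,0,0,0],[0,0,0.002,0,0,0],[0,0,0.002,0,0,0],[0,0,0.002,0,0,0]]'>/dev/null && python3 chk.py 0
```

```text
F [-0.49  0.25 -1.94] z 0.08828
F [-0.55  0.14 -1.29] z 0.08755
F [ 0.24 -0.72 -1.86] z 0.08705
F [-1.89  0.45  4.75] z 0.08685
```

```bash
python3 -m crank '[[0,0,-0.003,0,0,0],[0,0,-0.005,0,0,0],[0.002,0,-0.005,0,0,0],[0.008,0,-0.005,0,0,0],[0.016,0,-0.005,0,0,0],[0.026,0,-0.005,0,0,0],[0.034,0,-0.005,0,0,0],[0.036,0,-0.005,0,0,0]]' && python3 -m crank '[[0.005,0,0,0,0,0],[0.015,0,0,0,0,0],[0.03,0,0,0,0,0],[0.045,0,0,0,0,0],[0.06,0,0,0,0,0],[0.075,0,0,0,0,0],[0.085,0,0,0,0,0],[0.09,0,0,0,0,0]]' && python3 -m crank '[[0.005,0,0,0,0,0],[0.015,0,0,0,0,0],[0.03,0,0,0,0,0],[0.045,0,0,0,0,0],[0.06,0,0,0,0,0],[0.066,0,0,0,0,0],[0.07,0,0,0,0,0],[0.07,0,0,0,0,0]]' ; python3 - <<'E'
from h import *
q,e=read_camera("scene"); cv2.imwrite("pics/scene4.png",q); np.save("pics/scene4.npy",e)
c=proj("scene",[.48,-.095,.05])[0].astype(int); print(c)
cv2.imwrite("pics/crop6.png",cv2.resize(q[c[1]-55:c[1]+45,c[0]-65:c[0]+65],None,fx=6,fy=6,interpolation=cv2.INTER_CUBIC))
S=cloud("scene",e); k=(abs(S[...,0]-.51)<.03)&(abs(S[...,1]+.095)<.03)&(S[...,2]>.022)&(S[...,2]<.035); print(k.sum(),S[k].mean(0))
E
```

```text
time_s: 37.9
ee_pos: [0.4988, -0.0945, 0.0878]
tool_rot: [[-1.0, 0.0, -0.0], [0.0, 1.0, 0.0], [0.0, 0.0, -1.0]]
contact_force: [0.1, -0.5, -1.1]
grip_width: 0.0234
grip_force: 60.3
time_s: 38.7
ee_pos: [0.4764, -0.0944, 0.0878]
tool_rot: [[-1.0, 0.0, -0.0], [0.0, 1.0, 0.0], [0.0, 0.0, -1.0]]
contact_force: [-0.9, -0.2, -2.2]
grip_width: 0.0229
grip_force: 60.3
time_s: 39.5
ee_pos: [0.4592, -0.0945, 0.0878]
tool_rot: [[-1.0, 0.001, 0.0], [0.001, 1.0, 0.0], [-0.0, 0.0, -1.0]]
contact_force: [1.2, 0.1, -1.6]
grip_width: 0.0231
grip_force: 60.3
[445 337]
10 [ 0.50925526 -0.10304057  0.0292741 ]
```

View pics/crop6.png

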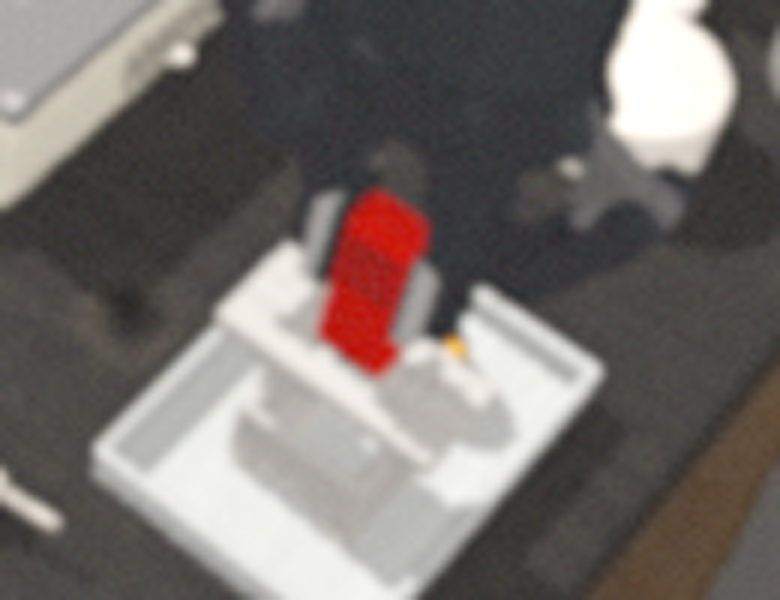

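The crop shows the puller in the tray at (350,400), hiding the knob. The cloud puts the knob's top at z = 0.029, so it's standing. I'll set the puller down, release and retreat.

```bash
python3 -m crank '[[0,0,0.001,0,0,0],[0,0,0.002,0,0,0],[0,0,0.003,0,0,0],[0,0,0.0035,0,0,0],[0,0,0.0035,0,0,0],[0,0,0.0035,0,0,0],[0,0,0.0035,0,0,0],[0,0,0.0035,0,0,0]]' >/dev/null; python3 chk.py 0 && python3 -m crank '[[0,0,0.0005,0,0,0],[0,0,0.001,0,0,0],[0,0,0.001,0,0,0],[0,0,0.001,0,0,0],[0,0,0.001,0,0,0],[0,0,0.001,0,0,0],[0,0,0.001,0,0,0],[0,0,0.001,0,0,0]]' >/dev/null; python3 chk.py 0
```

```text
F [-0.52  0.2  -1.71] z 0.08691
F [-1.73  0.71  3.97] z 0.08685
```

```bash
python3 -m crank '[[0,0,-0.0005,0,0,0],[0,0,-0.0005,0,0,0],[0,0,-0.0005,0,0,0],[0,0,-0.0005,0,0,0],[0,0,-0.0005,0,0,0],[0,0,-0.0005,0,0,0],[0,0,-0.0005,0,0,0],[0,0,-0.0005,0,0,0]]' 0.4 && python3 -m crank '[[0,0,-0.02,0,0,0],[0,0,-0.06,0,0,0],[0,0,-0.12,0,0,0],[0,0,-0.2,0,0,0],[0,0,-0.3,0,0,0],[0,0,-0.4,0,0,0],[0,0,-0.47,0,0,0],[0,0,-0.5,0,0,0]]' && python3 -m crank '[[0,0.05,0,0,0,0],[0,0.15,0,0,0,0],[0,0.3,0,0,0,0],[0,0.45,0,0,0,0],[0,0.6,0,0,0,0],[0,0.75,0,0,0,0],[0,0.85,0,0,0,0],[0,0.9,0,0,0,0]]'; python3 - <<'E'
from h import *
q,e=read_camera("scene"); p,d=read_camera("top"); cv2.imwrite("pics/scene5.png",q)
a=cv2.resize(p[195:320,400:500],(400,500),interpolation=cv2.INTER_CUBIC); b=cv2.resize(q[285:410,390:490],(400,500),interpolation=cv2.INTER_CUBIC)
cv2.imwrite("pics/crop7.png",np.hstack([a,b]))
W=cloud("top",d); 
for n,z0,z1,x0,x1 in(("knob",.02,.04,.49,.54),("handle",.11,.14,.42,.5)):
    k=(W[...,0]>x0)&(W[...,0]<x1)&(abs(W[...,1]+.095)<.04)&(W[...,2]>z0)&(W[...,2]<z1); print(n,k.sum(),W[k].mean(0) if k.any() else "")
E
```

```text
time_s: 41.95
ee_pos: [0.4592, -0.0945, 0.0868]
tool_rot: [[-1.0, 0.0, 0.0], [0.0, 1.0, 0.0], [-0.0, 0.0, -1.0]]
contact_force: [-0.7, -0.1, -0.7]
grip_width: 0.0509
grip_force: 0.0
time_s: 42.75
ee_pos: [0.4605, -0.0949, 0.2146]
tool_rot: [[-1.0, 0.0, 0.004], [0.0, 1.0, -0.001], [-0.004, -0.001, -1.0]]
contact_force: [0.4, 0.3, 0.8]
grip_width: 0.0511
grip_force: 0.0
time_s: 43.55
ee_pos: [0.4579, 0.133, 0.2107]
tool_rot: [[-1.0, -0.003, -0.002], [-0.003, 1.0, 0.0], [0.002, 0.0, -1.0]]
contact_force: [-1.1, -0.8, 0.3]
grip_width: 0.0513
grip_force: 0.0
knob 0 
handle 0
```

View pics/crop7.png

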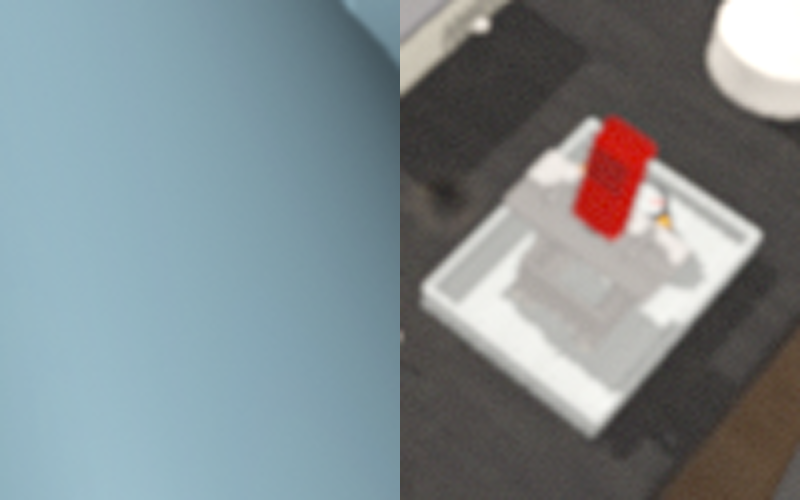

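The puller stands upright in the tray, with the knob's disc visible behind it at (655,202), while the top view is blocked by the arm. I'll move the arm aside and check the knob and the bystanders by numbers.

```bash
python3 -m crank '[[0,0.1,-0.02,0,0,0],[0,0.25,-0.04,0,0,0],[0,0.4,-0.06,0,0,0],[0,0.55,-0.06,0,0,0],[0,0.7,-0.06,0,0,0],[0,0.82,-0.06,0,0,0],[0,0.88,-0.06,0,0,0],[0,0.9,-0.06,0,0,0]]'|head -2; python3 -m crank '[[0,0,0,0,0,0],[0,0,0,0,0,0],[0,0,0,0,0,0],[0,0,0,0,0,0],[0,0,0,0,0,0],[0,0,0,0,0,0],[0,0,0,0,0,0],[0,0,0,0,0,0]]'|head -1; python3 - <<'E'
from h import *
p,d=read_camera("top"); W=cloud("top",d); W0=cloud("top",np.load("pics/top0.npy"))
print("occluded?",d[250,458])
def f(W,n,z0,z1,x0,x1,y0,y1):
    k=(W[...,0]>x0)&(W[...,0]<x1)&(W[...,1]>y0)&(W[...,1]<y1)&(W[...,2]>z0)&(W[...,2]<z1); print(n,k.sum(),W[k].mean(0).round(4) if k.any() else "",np.ptp(W[k],0).round(3) if k.any() else "")
f(W,"knob",.022,.036,.49,.535,-.13,-.06);f(W,"knob flange",.008,.02,.49,.532,-.125,-.065);f(W,"handle",.1,.16,.42,.5,-.13,-.06);f(W,"bridge",.05,.07,.42,.5,-.14,-.05)
for A,t in((W0,"before"),(W,"now")):
    f(A,t+" tin",.025,.04,.6,.68,-.13,-.04); f(A,t+" handpiece",.012,.03,.34,.4,-.06,.12); f(A,t+" loupe",.012,.03,.54,.6,.24,.3)
E
```

```text
time_s: 44.45
ee_pos: [0.4596, 0.3556, 0.2262]
time_s: 45.25
occluded? 0.89225787
knob 104 [ 0.5097 -0.0941  0.0288] [0.021 0.023 0.011]
knob flange 69 [ 0.508  -0.0903  0.0152] [0.03  0.042 0.011]
handle 139 [ 0.4609 -0.0934  0.1162] [0.015 0.024 0.023]
bridge 479 [ 0.4603 -0.0905  0.0618] [0.042 0.072 0.016]
before tin 613 [ 0.6436 -0.0877  0.0309] [0.059 0.06  0.01 ]
before handpiece 759 [0.3703 0.0359 0.0223] [0.035 0.17  0.018]
before loupe 107 [0.5595 0.2708 0.0206] [0.03  0.028 0.014]
now tin 615 [ 0.6436 -0.0876  0.031 ] [0.06  0.059 0.011]
now handpiece 762 [0.3703 0.0363 0.0224] [0.035 0.171 0.018]
now loupe 103 [0.5599 0.2707 0.021 ] [0.03  0.028 0.014]
```

```bash
python3 -c "
from cell import robot
print(robot.sign_off())"
```

```text
the job is handed in; nothing more can be done
None
```

I drew the knob off its spindle and stood it upright in the tray; the puller is released and standing upright in the tray, with its claws clear of the knob, the bystanders haven't moved, and I handed the job in at about 45 s (no verdict was returned).

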